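Swap the label printer's battery pack

TASK

The grey battery pack in the label printer is flat: swing it out and lay it on the empty sloping charger, tongue down against the stop. Then take the blue pack from the other charger, hook its tongue under the orange lip of the printer's bay while the pack is tilted, swing its other end down until it lies fully home, and let go. Do not shift the things standing around.

Things in the scene. Friction and masses are not known exactly. Their poses are not given: they have to be found in the camera images.
- fresh_centre (a point): Centre of the blue, charged pack (half-way up). Box 80 long (x), 40 wide (y), 36 mm high (z), 0.13 to 0.23 kg, with a black tongue on the -x end, level with the underside: 13 mm long (tip at x = -53), 30 wide, 6 thick. z points out of the top. It starts home on charger_1.
- spent_centre (a point): Centre of the grey, flat pack (half-way up). Box 80 long (x), 40 wide (y), 36 mm high (z), 0.13 to 0.23 kg, with a black tongue on the -x end, level with the underside: 13 mm long (tip at x = -53), 30 wide, 6 thick. z points out of the top. It starts home in the printer's bay.
- fresh_tongue (a point): Middle of the lower edge of the blue pack's tongue tip: 53 mm along -x and 18 mm below fresh_centre. Axes as the pack's.
- printer_home (a point): Where a pack's centre is when home in the bay of the label printer (grey, 145x64 mm, fixed), axes as the home pack's: z up, -x to the lip. Bay floor 18 mm below this point, 22 mm above the desk. Side walls 45 mm apart (2.5 mm free each side) and +x end wall (face at x = 42.5 mm) stand only 10 mm over the floor, so the upper 26 mm of the pack's sides stays free.
- printer_lip (a point): Middle of the orange lip's lower edge, axes as printer_home, 41.5 mm along -x and 7 mm below it. The lip reaches 15.5 mm on along -x; underside 11 mm, top 15 mm over the bay floor; the white housing beyond rises to 26 mm over it. The home pack's tongue is 11.5 mm under the lip, with play of 1.5 mm towards it and 2.5 mm away: it goes in and out only tilted, tongue low.
- charger_1_home (a point): Where a pack's centre is when home on charger_1, which holds the blue pack at the start. 60 mm above the desk, 18 mm off the tray. Axes are the foot's: z up, -x to the low end. The tray slopes 30 degrees down to -x; a pack lies along it, tongue low, tip at a 12 mm high stop.
- charger_2_home (a point): Where a pack's centre is when home on charger_2, the empty one that shall take the grey pack. 60 mm above the desk, 18 mm off the tray. Axes are the foot's: z up, -x to the low end. The tray slopes 30 degrees down to -x; a pack lies along it, tongue low, tip at a 12 mm high stop.
- printer: The printer; origin 40 mm below printer_home, on the desk. A pack tilted 30 degrees with its tip on the bay floor can have the tip's lower edge about 6 mm past the lip's edge, 20 degrees: 8 mm, 10 degrees: 10 mm, so it moves in further as it swings down. Nothing latches: the pack lies by its weight.
- charger_1: Sloping charger (fixed), black tray on a grey foot 124x70 mm; origin on the desk under the middle of the tray. Side cheeks 46 mm apart (3 mm free each side) stand 10 mm off the tray, so the upper 26 mm of a pack's sides stays free. A pack let go up to 10 mm up-slope of home slides to the stop or stays a few mm short.
- charger_2: The other charger, alike. Side cheeks 46 mm apart (3 mm free each side) stand 10 mm off the tray, so the upper 26 mm of a pack's sides stays free. A pack let go up to 10 mm up-slope of home slides to the stop or stays a few mm short.
- glue_stick: Bystander: upright glue stick, green cap, 24x24x96 mm; origin at the centre of its underside.
- correction_fluid: Bystander: upright correction fluid bottle, blue cap, 30x30x72 mm; origin at the centre of its underside.
- sanitiser: Bystander: pump bottle of hand sanitiser, 60x70x184 mm; origin at the centre of its underside.
- lancet_box: Bystander: white and red carton, 60x90x45 mm; origin at the centre of its underside.
- swab_box: Bystander: white and teal carton, 68x105x60 mm; origin at the centre of its underside.
- self_inking_stamp: Bystander: red self-inking stamp, 45x71x66 mm; origin at the centre of its underside.
- stapler: Bystander: dark blue stapler, 32x128x46 mm; origin at the centre of its underside.
- fresh: The blue pack (see fresh_centre); origin at the centre of its underside.
- spent: The grey pack (see spent_centre); origin at the centre of its underside.
There are look-alikes about, which are no part of the job. What is shaped like the spent but pink is not meant.

How it is judged:
On the way, in this order (a step that is already met when the one before it is completed fails the run):
1. the grey pack is out of the bay, clear above or beside the printer (distance between spent_centre and printer_home above 0.08 m), for 0.1 s.
2. the blue pack is hooked: tilted by more than 0.1 rad, with its tongue tip at least 3 mm under the lip (angle between fresh_centre's own z axis and vertical above 0.1 rad and x of fresh_tongue in the frame of printer_home between -0.06 and -0.0445 m and z of fresh_tongue in the frame of printer_home between -0.022 and -0.01 m and y of fresh_tongue in the frame of printer_home between -0.012 and 0.012 m), for 0.05 s.
At the end, for the whole second after the job is handed in: The blue pack lies level (within 2 degrees) in the printer's bay, its centre within 5 mm of home and its tongue under the lip; the grey pack lies on the tray of the once empty charger, along its slope (30 degrees, within 4) and within 11 mm of home; both are at rest and released (distance between fresh_centre and printer_home below 0.005 m and angle between fresh_centre's own z axis and vertical below 0.035 rad and x of fresh_tongue in the frame of printer_home below -0.0485 m and distance between spent_centre and charger_2_home below 0.011 m and angle between spent_centre's own z axis and vertical between 0.46 and 0.59 rad and angle between the y axis of spent_centre and the y axis of charger_2_home, either way round below 0.17 rad and linear speed of each of fresh, spent below 0.02 m/s); the robot touches nothing.
It fails at once if a thing standing around (glue stick, correction fluid, sanitiser, two cartons, stamp, stapler) is shifted or knocked by more than 25 mm (distance of any of glue_stick, correction_fluid, sanitiser, lancet_box, swab_box, self_inking_stamp, stapler from where it was at the start of the episode above 0.025 m).
It also fails if it takes over 67 s, if anything falls off the work surface, if the arm or the gripper's body presses on something with over 40 N, if the wrist force passes 120 N, or if a joint passes its speed limit or range.

ROBOT

A 7-joint arm with a two-finger parallel gripper is mounted at the origin on the work surface; the furniture and walls round the work are solid. World frame = base frame: x ahead of the robot, y to its left, z up, the work surface at z = 0. Lengths are in m, angles in rad, forces in N, time in s.
With the tool pointing down it reaches from about 0.4 to 0.875 m from the base axis. Payload 19.3 kg.
Tool frame: the origin (TCP) lies on the centre line of the jaws, within the pads' length; the fingertips stand 11 mm ahead of it and the grasp point (between the pads) lies 8 mm behind it; y points along the fingers, x is the direction in which the jaws open and shut, and the axes are right-handed (so a half turn about y gives the same grasp; the last joint's range is limited). The gripper opens to 85 mm and grips with 20 to 120 N. Pads are 22 mm wide; open, the fingers measure 114 mm over their backs; the gripper's body (76 mm by 85 mm) begins 54 mm behind the grasp point. The pads swing forward as they close: fully open they stand 13 mm farther back than shut.
Start: joints at [-1.312, 0.521, -0.036, 1.599, 0.021, 1.021, -0.113], TCP at [0.202, 0.592, 0.242] pointing down, gripper open.
Joint ranges: [-2.91, 2.91], [-0.3, 2.13], [-1.5, 1.42], [0.17, 2.43], [-1.26, 4.41], [0.16, 1.93], [-2.52, 2.52]. Speed limits (rad/s): [1.89, 1.89, 2.39, 2.39, 3.01, 3.01, 3.01].

INTERFACE

Orientations are given as [roll, pitch, yaw] about the fixed x, y, z axes, in that order (R = Rz(yaw) Ry(pitch) Rx(roll)).
In Python, from workcell import monitor, cams, bot gives the robot as it stands.
- The arm moves only by the tool send_rows, never from a script. Its argument "series" is text: rows parted by semicolons, each of 7 numbers parted by spaces: the turn, a rotation vector about the tool's x, y, z in rad, then the shift along the tool's x, y, z in mm, then the opening, from 0 (shut) to 1 (fully open). In form: ax ay az tx ty tz claw; .... A call has 1 to 20 rows; each row is the pose to reach, as a shift and turn from the pose commanded when the call began, along the tool's axes at that moment; what a row does not reach only later rows make up. A row lasts 1/12 s, in which the tool goes at most 41.7 mm and 7.16 degrees, less where a joint would pass 70% of its speed; a pose out of reach is approached as far as the arm can. A call with a gripper value outside its range is refused whole. The fingers move at their own pace and stop on an object; "force" is the grip in N (left out, the last holds). Time passes only in rows, so rows that repeat a pose let the fingers close. It gives the time, the measured TCP pose, the force and the opening at its end, in the units of the state.
- monitor.observe(): the state, without advancing time (a new reading comes with each control period).
- cams.grab_frame(name): name is "side" or "top" or "wrist"; returns the picture (400x640x3 uint8, red, green, blue); there is no depth.
- cams.get_calibration(name): a dict with "mtx" (3x3 intrinsics, pixels), "origin" and "attitude" of the camera in the world. Camera axes: x right, y down, z forward; pixel columns grow to the right and rows downward; lengths in m; the calibration is good to about 2 mm. A picture is of the moment at which its call begins: read the wrist's pose just before it. get_calibration takes no time and is no camera call; for the wrist camera it gives the pose at the moment of the call.
- bot.job_done(): hands the job in, once; it reports no verdict.
The state is a dict: "clock": time; "qpos": joint angles; "qd": joint speeds; "joint_efforts": joint torques, N m; "position": TCP position; "tool_rot": TCP orientation; "force": force on the tool from outside, world axes, zero at the start; "moment": the same for the moment, N m; "grip_width": finger opening in m.
Only numpy, scipy, OpenCV 4.12 (cv2) and the standard library are available. Lean on these libraries where they do the work, as an engineer would, in place of code of your own. Each camera call takes 0.05 s, during which the arm holds its last target.

## Working session

There is one attempt and no reset: what is moved stays moved. The work goes in short steps, Python scripts to look and compute and a tool call to move; the robot and the scene stay as the last step left them, time stands still between calls to the robot, and variables do not carry over. Pictures are saved under pics/ and viewed, and the job is handed in when it is done.

Besides the shell and the picture viewer there is one more tool, called after ">>>" as name(argument=value, ...) on one line, values as JSON. send_rows: Moves the arm, as the interface text tells. Its arguments: {"type":"object","properties":{"series":{"type":"string"},"force":{"type":"number"}},"required":["series"]}

```bash
ls; mkdir -p pics
python3 - <<'E'
from workcell import monitor,cams,bot
import cv2,numpy as np
np.set_printoptions(precision=4,suppress=True)
s=monitor.observe();print(s)
for n in ["side","top","wrist"]:
    c=cams.get_calibration(n);print(n,c)
    cv2.imwrite(f"pics/{n}0.png",cams.grab_frame(n)[:,:,::-1])
E
```

```text
pics
{'clock': 0.0, 'qpos': array([-1.3123,  0.522 , -0.0363,  1.6   ,  0.0212,  1.0212, -0.1128]), 'qd': array([-0.0003,  0.0002, -0.0012,  0.0009, -0.0002, -0.0004,  0.0002]), 'joint_efforts': array([ -0.0005, -92.7114,   1.98  , -36.9927,   0.0179,   0.0083,
         0.    ]), 'position': array([0.2017, 0.5912, 0.2417]), 'tool_rot': array([-1.5709,  0.0012,  1.242 ]), 'force': array([0.621 , 0.213 , 0.7641]), 'moment': array([-0.0923,  0.0147, -0.0047]), 'grip_width': 0.08518112250956572}
side {'mtx': array([[361.6873,   0.    , 320.4229],
       [  0.    , 361.6873, 200.9763],
       [  0.    ,   0.    ,   1.    ]]), 'origin': array([ 0.169 , -0.6424,  0.7498]), 'attitude': array([-2.2947, -0.0122, -0.3796])}
top {'mtx': array([[478.0227,   0.    , 319.0061],
       [  0.    , 478.0227, 193.2711],
       [  0.    ,   0.    ,   1.    ]]), 'origin': array([0.2963, 0.0635, 1.2992]), 'attitude': array([-3.0016, -0.0039, -1.5588])}
wrist {'mtx': array([[343.2464,   0.    , 327.1661],
       [  0.    , 343.2464, 200.9619],
       [  0.    ,   0.    ,   1.    ]]), 'origin': array([0.1208, 0.6191, 0.374 ]), 'attitude': array([2.8086, 0.0013, 1.2414])}
```

View pics/side0.png

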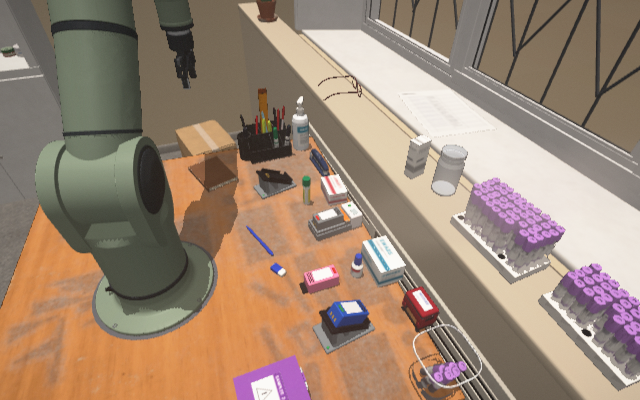

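View pics/top0.png

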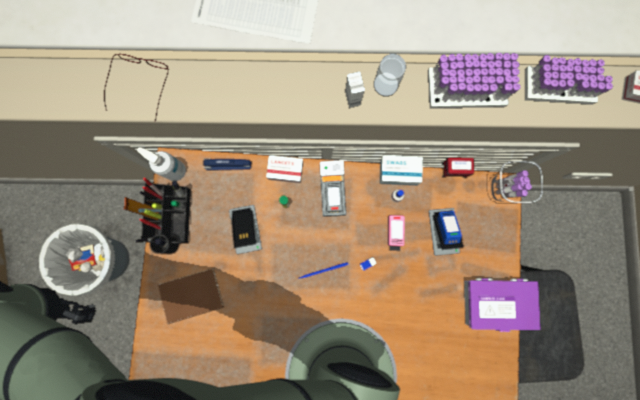

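View pics/wrist0.png

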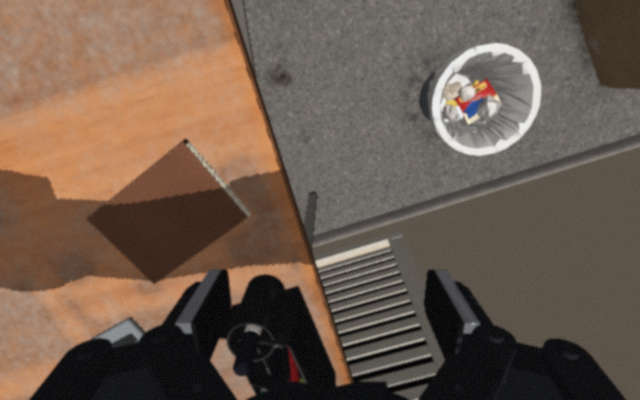

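Candidates: grey pack: top (333,197) in the printer; pink look-alike at (397,230); blue pack at (449,229) on charger_1, versus the blue/white eraser (368,264), stapler (227,164); empty black tray at (244,229). Closer crops next.

```bash
cat > h.py <<'E'
import numpy as np,cv2
from scipy.spatial.transform import Rotation as R
from workcell import monitor,cams,bot
np.set_printoptions(precision=4,suppress=True)
def cal(n):
    c=cams.get_calibration(n); return c['mtx'],np.array(c['origin']),R.from_euler('xyz',c['attitude']).as_matrix()
def ray(C,u,v):
    K,o,A=C; d=A@np.linalg.inv(K)@np.array([u,v,1.]); return o,d/np.linalg.norm(d)
def onz(C,u,v,z):
    o,d=ray(C,u,v); return o+d*(z-o[2])/d[2]
def proj(C,p):
    K,o,A=C; q=K@(A.T@(np.asarray(p,float)-o)); return q[:2]/q[2]
def tri(*cr):
    M=np.zeros((3,3));b=np.zeros(3)
    for C,u,v in cr:
        o,d=ray(C,u,v);P=np.eye(3)-np.outer(d,d);M+=P;b+=P@o
    x=np.linalg.solve(M,b); return x
E
python3 - <<'E'
from h import *
t=cv2.imread('pics/top0.png');s=cv2.imread('pics/side0.png')
a=cv2.resize(t[140:260,220:380],(800,600),interpolation=cv2.INTER_CUBIC);cv2.imwrite('pics/tc1.png',a)
a=cv2.resize(t[140:260,340:500],(800,600),interpolation=cv2.INTER_CUBIC);cv2.imwrite('pics/tc2.png',a)
a=cv2.resize(s[140:360,230:450],(600,600),interpolation=cv2.INTER_CUBIC);cv2.imwrite('pics/sc1.png',a)
E
```

```text
(no output)
```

View pics/tc1.png

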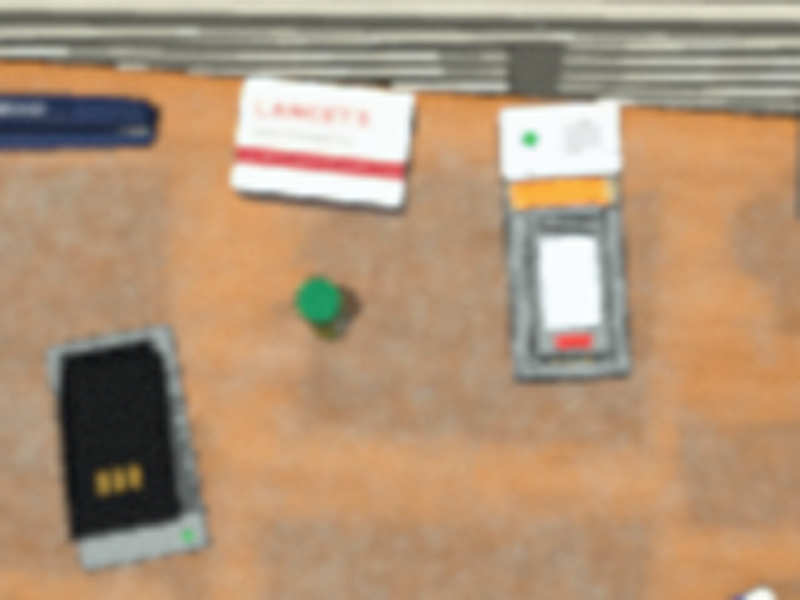

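View pics/tc2.png

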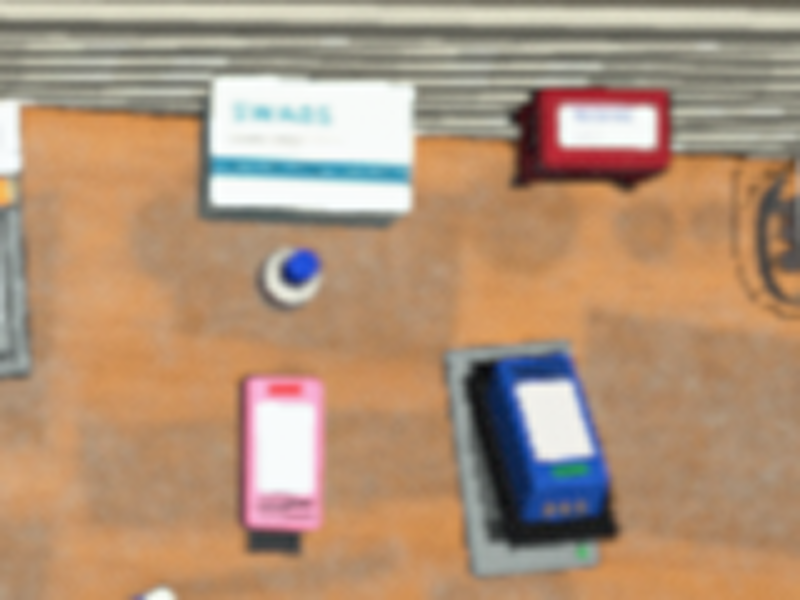

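View pics/sc1.png

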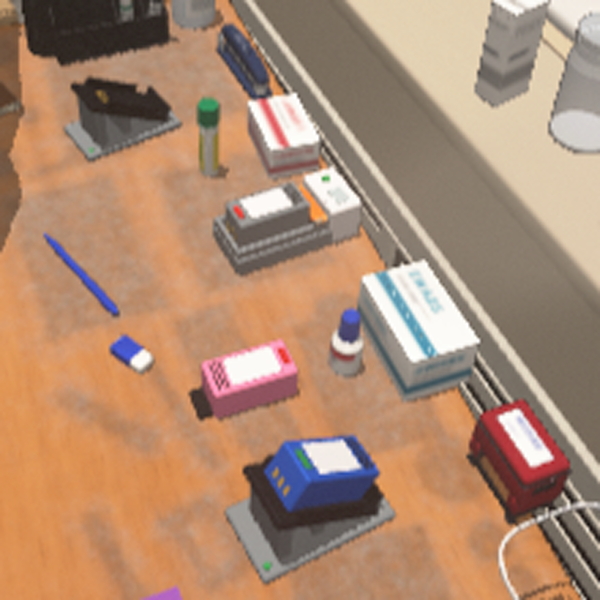

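Run:
```python
from h import *
T=cal('top');S=cal('side')
f=lambda x,y:(220+x/5,140+y/5); g=lambda x,y:(340+x/5,140+y/5)
for n,p,z in [('grey label',f(570,285),.058),('printer near L',f(515,378),.032),('near R',f(628,376),.032),('far L',f(500,112),.048),('far R',f(620,105),.048),('lip',f(562,193),.037),
 ('c2 foot far L',f(50,350),0),('far R',f(170,330),0),('near L',f(85,568),0),('near R',f(207,548),0),
 ('c1 far L',g(447,352),0),('c1 far R',g(568,343),0),('near L',g(475,573),0),('near R',g(595,562),0),('glue',f(322,300),.096),('corr',g(292,275),.04)]:
    print(n,onz(T,*p,z)[:2])
```

```text
grey label [0.4618 0.0214]
printer near L [0.415  0.0494]
near R [ 0.4168 -0.0107]
far L [0.5558 0.0591]
far R [ 0.5604 -0.0049]
lip [0.5143 0.0254]
c2 foot far L [0.4302 0.303 ]
far R [0.442  0.2379]
near L [0.3124 0.2797]
near R [0.3239 0.2143]
c1 far L [ 0.4358 -0.2416]
c1 far R [ 0.4416 -0.308 ]
near L [ 0.3161 -0.2543]
near R [ 0.3228 -0.3193]
glue [0.4475 0.1485]
corr [ 0.4717 -0.1505]
```

```bash
cat >> h.py <<'E'
def state():
    s=monitor.observe(); return s,np.array(s['position']),R.from_euler('xyz',s['tool_rot'])
def toolR(yaw,lean=0.):
    # tool y down, tool x along yaw dir (yaw~pi/2 -> world +y); lean: rotation about tool x
    return R.from_euler('xyz',[-np.pi/2,0,yaw])*R.from_rotvec([lean,0,0])
def plan(p,Rt,start=None):
    s,p0,R0=state()
    if start is not None: p0,R0=start
    d=R0.inv().apply(np.asarray(p)-p0)*1000; w=(R0.inv()*Rt).as_rotvec()
    print('turn',w,'shift',np.round(d,1),'rows>=',max(np.linalg.norm(d)/41.7,np.degrees(np.linalg.norm(w))/7.16))
    return w,d
E
python3 - <<'E'
from h import *
plan([0.46,0.022,0.22],toolR(np.pi/2+.06))
E
```

```text
turn [-0.0001 -0.3889 -0.0009] shift [-455.3   22.3 -428.2] rows>= 14.99922348147387
```

>>> send_rows(series="0 -0.389 0 -455 22 -428 0.8;0 -0.389 0 -455 22 -428 0.8;0 -0.389 0 -455 22 -428 0.8;0 -0.389 0 -455 22 -428 0.8;0 -0.389 0 -455 22 -428 0.8;0 -0.389 0 -455 22 -428 0.8;0 -0.389 0 -455 22 -428 0.8;0 -0.389 0 -455 22 -428 0.8;0 -0.389 0 -455 22 -428 0.8;0 -0.389 0 -455 22 -428 0.8;0 -0.389 0 -455 22 -428 0.8;0 -0.389 0 -455 22 -428 0.8;0 -0.389 0 -455 22 -428 0.8;0 -0.389 0 -455 22 -428 0.8;0 -0.389 0 -455 22 -428 0.8;0 -0.389 0 -455 22 -428 0.8;0 -0.389 0 -455 22 -428 0.8;0 -0.389 0 -455 22 -428 0.8;0 -0.389 0 -455 22 -428 0.8;0 -0.389 0 -455 22 -428 0.8", force=60)

```text
clock: 1.82
position: [0.4597, 0.0238, 0.2203]
tool_rot: [-1.571, -0.0, 1.633]
force: [-0.2, -0.8, 0.8]
grip_width: 0.0684
```

Run:
```python
from h import *
s,p,r=state();print(s['clock'],p,s['tool_rot'],s['qpos'],s['grip_width'])
print(cams.get_calibration('wrist'))
cv2.imwrite("pics/w1.png",cams.grab_frame('wrist')[:,:,::-1])
```

```text
1.8167 [0.4597 0.0238 0.2203] [-1.5707 -0.0002  1.633 ] [-0.2618  0.2923  0.0993  2.0455 -0.0399  0.8056  1.494 ] 0.0683954097513545
{'mtx': array([[343.2464,   0.    , 327.1661],
       [  0.    , 343.2464, 200.9619],
       [  0.    ,   0.    ,   1.    ]]), 'origin': array([0.3743, 0.019 , 0.3526]), 'attitude': array([ 2.8088, -0.0003,  1.6324])}
```

View pics/w1.png

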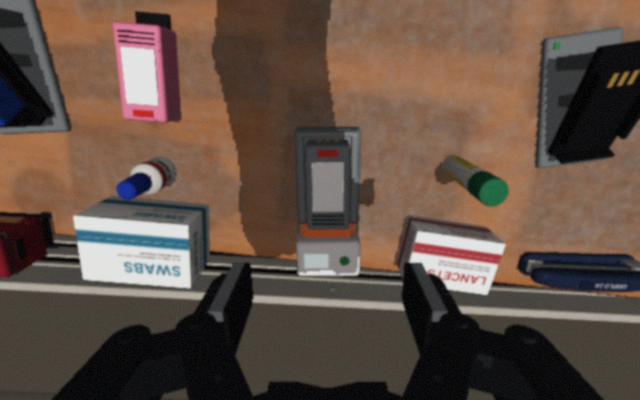

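The wrist picture shows the grey pack (327,185) in the printer between orange lip (328,230) and end wall (328,130). The pink one is at (145,70). Close crop for edges.

Run:
```python
from h import *
t=cv2.imread('pics/w1.png')
cv2.imwrite('pics/w1c.png',cv2.resize(t[120:280,280:380],(500,800)[:2],interpolation=cv2.INTER_CUBIC)[:600] if 0 else cv2.resize(t[120:240,280:380],(500,600),interpolation=cv2.INTER_CUBIC))
```

```text
(no output)
```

View pics/w1c.png

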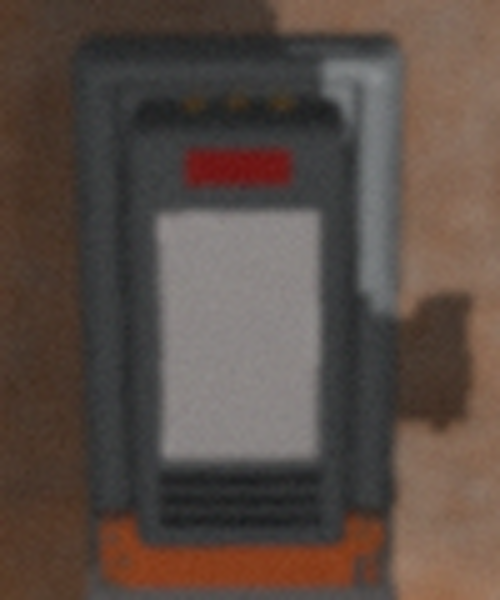

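Run:
```python
from h import *
s,p,r=state();W=cal('wrist')
f=lambda x,y:(280+x/5,120+y/5)
P={}
for n,q,z in [('nl',(137,130),.058),('nr',(350,130),.058),('fl',(143,545),.058),('fr',(345,545),.058),
 ('label nl',(155,212),.058),('lab nr',(322,210),.058),('lab fl',(160,462),.058),('lab fr',(318,462),.058),
 ('pr nl',(80,50),.032),('pr nr',(400,50),.032),('lip l',(98,515),.037),('lip r',(388,515),.037),('red',(238,168),.058)]:
    P[n]=onz(W,*f(*q),z)[:2];print(n,P[n])
c=(P['nl']+P['nr']+P['fl']+P['fr'])/4;a=(P['fl']+P['fr']-P['nl']-P['nr'])/2
print(c,np.linalg.norm(a),np.arctan2(a[1],a[0]), np.linalg.norm(P['nl']-P['nr']))
a=(P['lab fl']+P['lab fr']-P['lab nl']-P['lab nr'])/2;print((P['lab fl']+P['lab fr']+P['lab nl']+P['lab nr'])/4,np.arctan2(a[1],a[0]))
T=cal('top');
t=cv2.imread('pics/top0.png')
```

```text
nl [0.4271 0.0051]
nr [0.4249 0.0417]
fl [0.5048 0.0096]
fr [0.5025 0.0473]
label nl [0.4413 0.0089]
lab nr [0.4392 0.038 ]
lab fl [0.488 0.012]
lab fr [0.4862 0.041 ]
pr nl [ 0.4176 -0.0072]
pr nr [0.414  0.0517]
lip l [ 0.5081 -0.0003]
lip r [0.5046 0.0573]
red [0.4327 0.0229]
[0.4648 0.0259] 0.07777602841104853 0.06417782436455682 0.03666121104036613Traceback (most recent call last):
  File "<stdin>", line 11, in <module>
KeyError: 'lab nl'
```

Run:
```python
from h import *
plan([0.4648,0.0253,0.09],toolR(1.635))
plan([0.4648,0.0253,0.05],toolR(1.635))
```

```text
turn [ 0.     -0.0021  0.0002] shift [  1.2 130.4  -5.2] rows>= 3.129039070505199
turn [ 0.     -0.0021  0.0002] shift [  1.2 170.4  -5.1] rows>= 4.087664235373567
```

>>> send_rows(series="0 -0.002 0 1.2 40 -5 0.75;0 -0.002 0 1.2 80 -5 0.75;0 -0.002 0 1.2 110 -5 0.75;0 -0.002 0 1.2 130 -5 0.75;0 -0.002 0 1.2 130 -5 0.75;0 -0.002 0 1.2 130 -5 0.75")

```text
clock: 2.37
position: [0.4644, 0.0246, 0.0902]
tool_rot: [-1.569, 0.0, 1.634]
force: [0.5, 0.5, 0.2]
grip_width: 0.0642
```

Run:
```python
from h import *
s,p,r=state();print(s['clock'],p,s['tool_rot'],s['force'],s['grip_width'])
print(cams.get_calibration('wrist'))
a=cams.grab_frame('wrist')[:,:,::-1];cv2.imwrite("pics/w2.png",a)
```

```text
2.3667 [0.4644 0.0246 0.0902] [-1.5691  0.0002  1.6338] [0.532  0.5264 0.1598] 0.06421306162992096
{'mtx': array([[343.2464,   0.    , 327.1661],
       [  0.    , 343.2464, 200.9619],
       [  0.    ,   0.    ,   1.    ]]), 'origin': array([0.3793, 0.0197, 0.2226]), 'attitude': array([2.8105, 0.0001, 1.6332])}
```

View pics/w2.png

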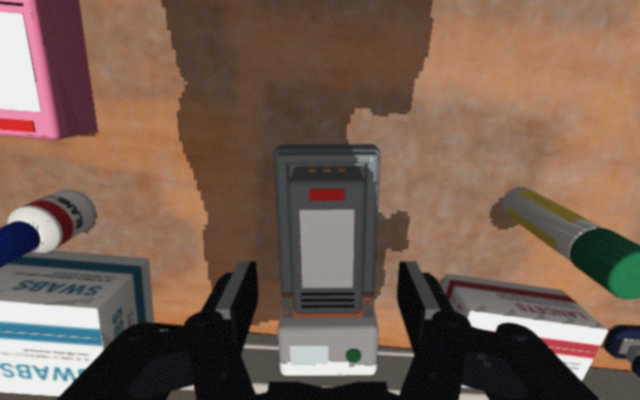

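Pack (327,245) is centred between the jaws (257..400). Descend and close.

>>> send_rows(series="0 0 0 0.5 20 0 0.75;0 0 0 0.5 36 0 0.75;0 0 0 0.5 40 0 0.75;0 0 0 0.5 40 0 0.75;0 0 0 0.5 40 0 0.4;0 0 0 0.5 40 0 0.4;0 0 0 0.5 40 0 0.4;0 0 0 0.5 40 0 0.4;0 0 0 0.5 40 0 0.4;0 0 0 0.5 40 0 0.4", force=60)

```text
clock: 3.25
position: [0.4656, 0.0248, 0.0518]
tool_rot: [-1.573, -0.0, 1.633]
force: [-2.8, 0.6, 16.8]
grip_width: 0.0387
```

Run:
```python
from h import *
s,p,r=state();print(s['clock'],p,s['tool_rot'],s['force'],s['moment'],s['grip_width'])
a=cams.grab_frame('wrist')[:,:,::-1];cv2.imwrite("pics/w3.png",a)
```

```text
3.25 [0.4656 0.0248 0.0518] [-1.5728 -0.0002  1.633 ] [-2.7764  0.5833 16.839 ] [0.0043 0.6173 0.1139] 0.03869456728974235
```

View pics/w3.png

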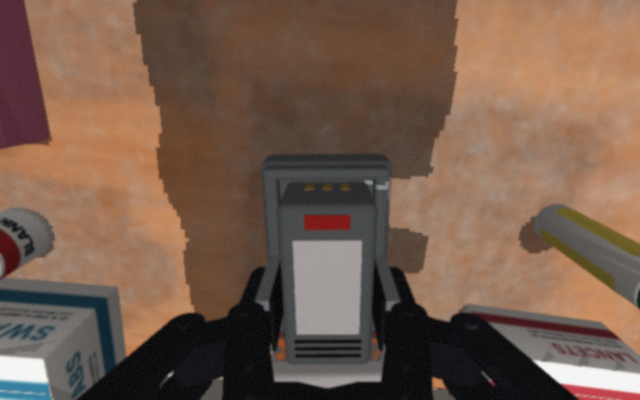

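```bash
cat >> h.py <<'E'
def swing(theta,d,eps,dx=0.,h=11.8):
    """TCP (X,Z mm) in printer frame; d = tip depth past lip edge"""
    c,s=np.cos(theta),np.sin(theta)
    return np.array([-41.5-d+ (53+dx)*c-(18+h)*s, -18+eps+(53+dx)*s+(18+h)*c])
E
python3 - <<'E'
from h import *
p0=swing(0,11.5,0)
for th,d,e in [(0,11.5,1),(3,10.5,1.5),(7,9.4,1.5),(10,8.5,1.5),(15,7.3,1.5),(20,6.3,1.5),(25,5.3,1.5),(30,4.3,1.5),(30,-1,4.5)]:
    t=np.radians(th);q=swing(t,d,e)-p0
    print(th,'ax %.3f ty %.1f tz %.1f'%(t,-q[1]-1.8,q[0]))
E
```

```text
0 ax 0.000 ty -2.8 tz 0.0
3 ax 0.052 ty -6.0 tz -0.6
7 ax 0.122 ty -9.5 tz -1.9
10 ax 0.175 ty -12.1 tz -3.0
15 ax 0.262 ty -16.0 tz -5.3
20 ax 0.349 ty -19.6 tz -8.2
25 ax 0.436 ty -22.9 tz -11.4
30 ax 0.524 ty -25.8 tz -14.8
30 ax 0.524 ty -28.8 tz -9.5
```

>>> send_rows(series="0 0 0 0 -2.8 0 0.4;0.052 0 0 0 -6 -0.6 0.4;0.052 0 0 0 -6 -0.6 0.4;0.122 0 0 0 -9.5 -1.9 0.4;0.175 0 0 0 -12.1 -3 0.4;0.175 0 0 0 -12.1 -3 0.4;0.262 0 0 0 -16 -5.3 0.4;0.349 0 0 0 -19.6 -8.2 0.4;0.349 0 0 0 -19.6 -8.2 0.4;0.436 0 0 0 -22.9 -11.4 0.4;0.524 0 0 0 -25.8 -14.8 0.4;0.524 0 0 0 -25.8 -14.8 0.4")

```text
clock: 4.3
position: [0.4805, 0.0258, 0.075]
tool_rot: [-1.045, 0.0, 1.633]
force: [-0.3, 1.4, -2.5]
grip_width: 0.0388
```

Run:
```python
from h import *
s,p,r=state();print(s['clock'],p,s['tool_rot'],s['force'],s['moment'],s['grip_width'],s['qpos'])
a=cams.grab_frame('wrist')[:,:,::-1];b=cams.grab_frame('side')[170:270,270:400,::-1]
cv2.imwrite("pics/w4.png",np.vstack([cv2.resize(a,(480,300)),cv2.resize(b,(480,300),interpolation=cv2.INTER_CUBIC)]))
```

```text
4.3 [0.4805 0.0258 0.075 ] [-1.0447  0.0002  1.6331] [-0.2517  1.3676 -2.455 ] [ 0.0853 -0.823   0.0173] 0.038841174072824704 [-0.1895  0.8142  0.0629  1.6864 -0.0886  1.1694  1.5557]
```

View pics/w4.png

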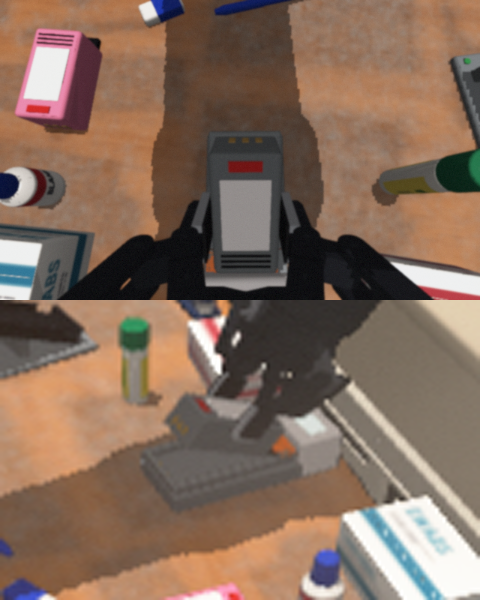

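Run:
```python
from h import *
s,p,r=state()
pull=p+r.apply([0,0,.025])
plan(pull,r);plan(pull+[0,0,.15],r)
plan([0.46,0.24,0.25],toolR(1.768,0.2))
```

```text
turn [0. 0. 0.] shift [ 0.  0. 25.] rows>= 0.5995203836930462
turn [0. 0. 0.] shift [  -0.  -130.1   99.7] rows>= 3.9302714625358286
turn [-0.3209 -0.1271  0.0476] shift [ 215.2 -148.7   92.3] rows>= 6.65322424697893
```

>>> send_rows(series="0 0 0 0 0 12 0.4;0 0 0 0 0 25 0.4;0 0 0 0 -30 42 0.4;0 0 0 0 -60 60 0.4;0 0 0 0 -95 80 0.4;0 0 0 0 -130 99 0.4;-0.05 -0.02 0.01 30 -135 98 0.4;-0.1 -0.04 0.02 65 -140 96 0.4;-0.16 -0.06 0.025 100 -145 95 0.4;-0.22 -0.09 0.035 135 -147 94 0.4;-0.28 -0.11 0.04 170 -148 93 0.4;-0.321 -0.127 0.048 200 -149 92 0.4;-0.321 -0.127 0.048 215 -149 92 0.4;-0.321 -0.127 0.048 215 -149 92 0.4;-0.321 -0.127 0.048 215 -149 92 0.4")

```text
clock: 5.65
position: [0.4605, 0.2398, 0.251]
tool_rot: [-1.37, -0.0, 1.769]
force: [-0.2, -0.9, -2.7]
grip_width: 0.0386
```

Run:
```python
from h import *
s,p,r=state();print(s['clock'],p,s['tool_rot'],s['force'],s['moment'],s['grip_width'],s['qpos'])
print(cams.get_calibration('wrist'))
a=cams.grab_frame('wrist')[:,:,::-1]
cv2.imwrite("pics/w5.png",a)
cv2.imwrite("pics/w5c.png",cv2.resize(a[0:220,180:480],(800,587),interpolation=cv2.INTER_CUBIC))
```

```text
5.65 [0.4605 0.2398 0.251 ] [-1.3697 -0.0005  1.7691] [-0.2373 -0.8586 -2.7316] [ 0.019  -0.3543  0.0151] 0.03862295325858221 [-0.5393  0.4474 -0.0172  1.7194 -0.0685  1.1642  1.2467]
{'mtx': array([[343.2464,   0.    , 327.1661],
       [  0.    , 343.2464, 200.9619],
       [  0.    ,   0.    ,   1.    ]]), 'origin': array([0.404 , 0.229 , 0.3975]), 'attitude': array([ 3.0098, -0.0006,  1.7684])}
```

View pics/w5.png

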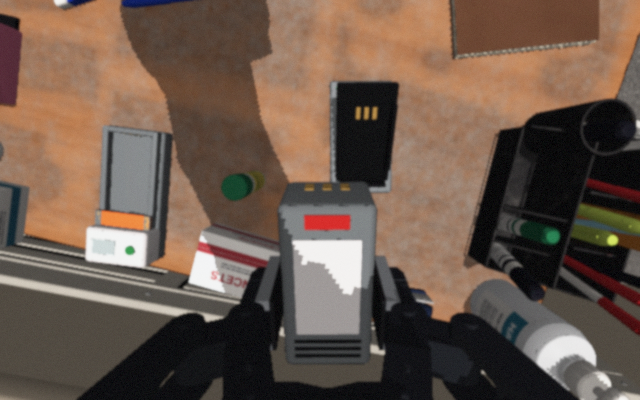

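Picture: grey pack held, charger_2 tray at (363,135) with contacts (367,113); the empty bay at (133,170), no longer occupied.

Run:
```python
from h import *
a=cv2.imread('pics/w5.png')
cv2.imwrite("pics/w5c.png",cv2.resize(a[65:205,310:420],(472,600),interpolation=cv2.INTER_CUBIC))
cv2.imwrite("pics/w5d.png",cv2.resize(a[110:280,60:200],(494,600),interpolation=cv2.INTER_CUBIC))
```

```text
(no output)
```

View pics/w5c.png

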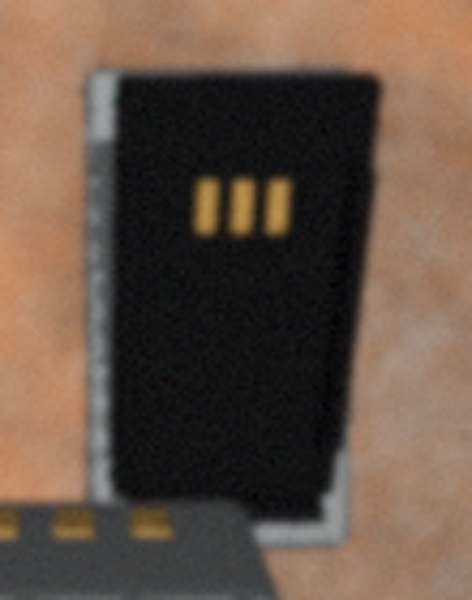

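View pics/w5d.png

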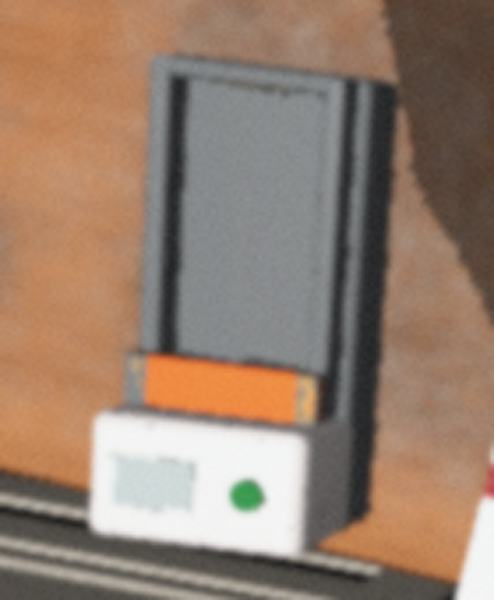

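Run:
```python
from h import *
T=cal('top');S=cal('side');W=cal('wrist')
f=lambda x,y:(310+x*110/472,65+y*140/600)
nl=onz(W,*f(90,72),.004);fr=onz(W,*f(347,542),.004);fl=onz(W,*f(90,500),.004)
print('foot',nl,fr,fl, 'ctr',(nl+fr)/2,'diag',np.linalg.norm(nl-fr),'expected',np.hypot(124,70))
c=f(242,207)
t=(220+118/5,140+480/5)
for rs in ([(T,*t),(W,*c)],[(T,*t),(W,*c),(S,266.7,175.6)]): print('contacts',tri(*rs))
for z in (.05,.06,.07): print(z,onz(W,*c,z),onz(T,*t,z))
# tray corners at px: near left (118,75) near right (380,78)
for q in [(118,75),(380,78),(113,490),(325,520)]:
    print(q,[onz(W,*f(*q),z)[:2] for z in (.02,.08)])
# printer, z levels
d=lambda x,y:(60+x*140/494,110+y*170/600)
for n,q,z in [('wall nl',(155,57),.032),('wall nr outer',(358,80),.032),('floor nl',(190,80),.022),('inner nl',(175,75),.032),('inner nr',(345,92),.032),('lip edge l',(128,352),.037),('lip edge r',(322,378),.037),('house l',(93,412),.048),('house r',(305,432),.048)]:
    print(n,onz(W,*d(*q),z)[:2])
```

```text
foot [0.3243 0.2167 0.004 ] [0.4303 0.3083 0.004 ] [0.4327 0.2384 0.004 ] ctr [0.3773 0.2625 0.004 ] diag 0.14011718039472065 expected 142.3938200906205
contacts [0.3569 0.2569 0.0515]
contacts [0.3565 0.2567 0.0546]
0.05 [0.3563 0.2582 0.05  ] [0.3574 0.2559 0.05  ]
0.06 [0.3577 0.2574 0.06  ] [0.357  0.2543 0.06  ]
0.07 [0.3591 0.2565 0.07  ] [0.3565 0.2528 0.07  ]
(118, 75) [array([0.3269, 0.2241]), array([0.3392, 0.2247])]
(380, 78) [array([0.315 , 0.2878]), array([0.3292, 0.2783])]
(113, 490) [array([0.4279, 0.2432]), array([0.4242, 0.2408])]
(325, 520) [array([0.4248, 0.2982]), array([0.4216, 0.2871])]
wall nl [ 0.42   -0.0062]
wall nr outer [0.4149 0.0536]
floor nl [ 0.4252 -0.0014]
inner nl [0.424  0.0002]
inner nr [0.4191 0.0503]
lip edge l [ 0.5082 -0.0013]
lip edge r [0.5047 0.0571]
house l [ 0.5249 -0.0024]
house r [0.5187 0.0594]
```

```bash
cat >> h.py <<'E'
C2=dict(H=np.array([.3773,.2622,.060]),ang=.197)
def chg(C,up,nrm,h=11.8,dx=0.):
    """TCP world for pack on charger: up mm upslope of home, nrm mm off tray"""
    a=C['ang'];u=np.array([np.cos(a),np.sin(a),0]);z=np.array([0,0,1.]);t=np.pi/6
    n=np.sin(t)*u+np.cos(t)*z; s=-np.cos(t)*u+np.sin(t)*z
    return C['H']+n*(h+nrm)/1000+s*(up+dx)/1000, toolR(np.pi/2+a,t)
E
python3 - <<'E'
from h import *
for a in [(9,80),(9,30),(9,3)]:
    p,r=chg(C2,*a);print(p);plan(p,r)
E
```

```text
[0.4147 0.2697 0.144 ]
turn [ 0.322  -0.0003  0.    ] shift [ 39.2 112.6  17.1] rows>= 2.88950781421954
[0.3902 0.2648 0.1007]
turn [ 0.322  -0.0003  0.    ] shift [ 39.2 160.1  32.9] rows>= 4.0302074930641885
[0.3769 0.2621 0.0773]
turn [ 0.322  -0.0003  0.    ] shift [ 39.2 185.7  41.5] rows>= 4.658385334320728
```

>>> send_rows(series="0.1 0 0 15 35 5 0.4;0.2 0 0 28 70 10 0.4;0.322 0 0 39.2 100 14 0.4;0.322 0 0 39.2 113 17 0.4;0.322 0 0 39.2 140 26 0.4;0.322 0 0 39.2 160 33 0.4;0.322 0 0 39.2 160 33 0.4;0.322 0 0 39.2 160 33 0.4")

```text
clock: 6.37
position: [0.3903, 0.2644, 0.1008]
tool_rot: [-1.046, 0.001, 1.767]
force: [0.3, -0.1, -1.4]
grip_width: 0.0384
```

Run:
```python
from h import *
s,p,r=state();print(s['clock'],p,s['tool_rot'],s['force'],s['moment'],s['qpos'])
a=cams.grab_frame('wrist')[:,:,::-1];b=cams.grab_frame('side')[130:230,230:360,::-1]
cv2.imwrite("pics/w6.png",np.vstack([cv2.resize(a,(480,300)),cv2.resize(b,(480,300),interpolation=cv2.INTER_CUBIC)]))
p,r=chg(C2,9,3);plan(p,r)
p,r=chg(C2,9,0);plan(p,r)
```

```text
6.3667 [0.3903 0.2644 0.1008] [-1.0456  0.0007  1.7665] [ 0.2812 -0.0879 -1.4496] [ 0.1401 -0.7844 -0.0209] [-0.5428  0.7492 -0.0722  1.7313 -0.1669  1.154   1.2645]
turn [ 0.0011 -0.0008  0.001 ] shift [-0.3 28.7  0.6] rows>= 0.6890234041485936
turn [ 0.0011 -0.0008  0.001 ] shift [-0.3 31.7  0.6] rows>= 0.7609488934740853
```

View pics/w6.png

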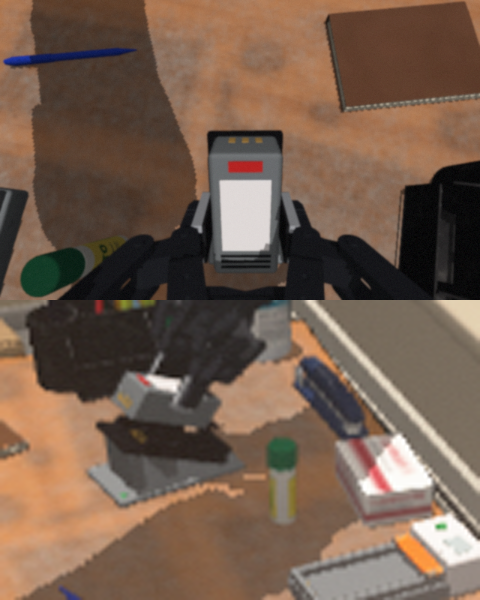

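Pack is centred over the tray (black margins at columns 207 and 283 symmetrical). Lower.

>>> send_rows(series="0 0 0 -0.3 10 0.6 0.4;0 0 0 -0.3 20 0.6 0.4;0 0 0 -0.3 26 0.6 0.4;0 0 0 -0.3 29 0.6 0.4;0 0 0 -0.3 29 0.6 0.4")

```text
clock: 6.88
position: [0.3766, 0.2625, 0.078]
tool_rot: [-1.048, -0.001, 1.768]
force: [8.8, -3.2, 40.2]
grip_width: 0.0389
```

>>> send_rows(series="0 0 0 0 1 0 0.4;0 0 0 0 2 0 0.4;0 0 0 0 3 0 0.4;0 0 0 0 3 0 0.4")

```text
clock: 7.22
position: [0.3769, 0.2627, 0.0769]
tool_rot: [-1.052, -0.002, 1.767]
force: [16.1, -4.8, 67.3]
grip_width: 0.0388
```

>>> send_rows(series="0 0 0 0 -3 0 0.4;0 0 0 0 -5 0 0.4;0 0 0 0 -5 0 0.4")

```text
clock: 7.47
position: [0.3765, 0.2626, 0.078]
tool_rot: [-1.047, -0.0, 1.768]
force: [0.2, 0.8, 2.7]
grip_width: 0.0386
```

Run:
```python
from h import *
s,p,r=state();print(s['clock'],p,s['tool_rot'],s['force'],s['moment'])
for up in (9,):
  q,_=chg(C2,up,0); print((p-q)@ -r.as_matrix()[:,1]*1000,(p-q)@r.as_matrix()[:,2]*1000)
a=cams.grab_frame('wrist')[120:400,190:460,::-1];b=cams.grab_frame('side')[150:210,240:330,::-1]
cv2.imwrite("pics/w7.png",np.hstack([cv2.resize(a,(400,415)),cv2.resize(b,(400,415),interpolation=cv2.INTER_CUBIC)]))
```

```text
7.4667 [0.3765 0.2626 0.078 ] [-1.0466 -0.0003  1.7682] [0.2438 0.7688 2.688 ] [ 0.0565 -0.3241 -0.0217]
3.4333534750873342 0.6051880936570412
```

View pics/w7.png

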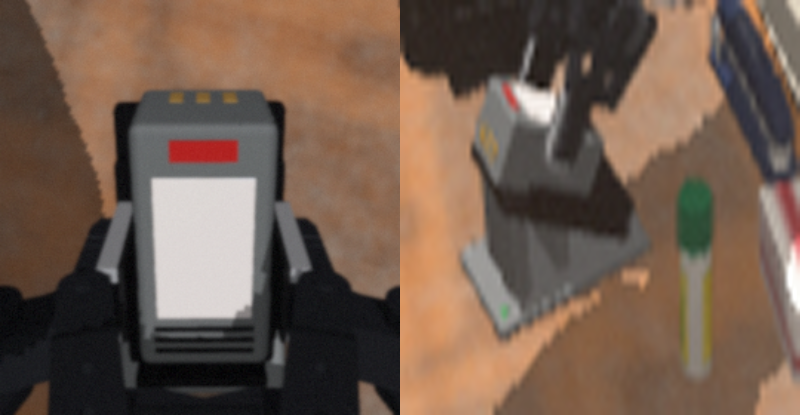

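>>> send_rows(series="0 0 0 0 0 -2 0.4;0 0 0 0 0 -4 0.4;0 0 0 0 0 -6 0.4;0 0 0 0 0 -6 0.4")

```text
clock: 7.9
position: [0.3815, 0.2638, 0.0747]
tool_rot: [-1.046, -0.0, 1.768]
force: [1.6, 1.3, 5.0]
grip_width: 0.0384
```

>>> send_rows(series="0 0 0 0 0 -1.5 0.4;0 0 0 0 0 -3 0.4;0 0 0 0 0 -3 0.4")

```text
clock: 8.15
position: [0.384, 0.2643, 0.0733]
tool_rot: [-1.046, -0.0, 1.768]
force: [2.3, -0.5, 5.8]
grip_width: 0.0386
```

>>> send_rows(series="0 0 0 0 0 -1.5 0.4;0 0 0 0 0 -3 0.4;0 0 0 0 0 -3 0.4")

```text
clock: 8.4
position: [0.3865, 0.2648, 0.0718]
tool_rot: [-1.046, -0.0, 1.768]
force: [1.4, 0.1, 5.8]
grip_width: 0.0386
```

>>> send_rows(series="0 0 0 0 0 -1.5 0.4;0 0 0 0 0 -3 0.4;0 0 0 0 0 -3 0.4")

```text
clock: 8.65
position: [0.3891, 0.2653, 0.0703]
tool_rot: [-1.046, -0.0, 1.768]
force: [0.9, 0.9, 5.6]
grip_width: 0.0384
```

>>> send_rows(series="0 0 0 0 0 -1.5 0.4;0 0 0 0 0 -3 0.4;0 0 0 0 0 -3 0.4")

```text
clock: 8.9
position: [0.3914, 0.2658, 0.0689]
tool_rot: [-1.045, -0.0, 1.768]
force: [-0.4, -0.2, 10.7]
grip_width: 0.0386
```

Run:
```python
from h import *
s,p,r=state();print(s['clock'],p,s['tool_rot'],s['force'],s['moment'])
q,_=chg(C2,0,0); print((p-q)@ -r.as_matrix()[:,1]*1000,(p-q)@r.as_matrix()[:,2]*1000)
b=cams.grab_frame('side')[150:210,240:330,::-1];t=cams.grab_frame('top')[190:270,215:275,::-1]
cv2.imwrite("pics/w8.png",np.hstack([cv2.resize(t,(311,415),interpolation=cv2.INTER_CUBIC),cv2.resize(b,(480,415)[:2],interpolation=cv2.INTER_CUBIC)]))
```

```text
8.9 [0.3914 0.2658 0.0689] [-1.0451 -0.0003  1.7684] [-0.3852 -0.2164 10.6524] [-0.0555  0.2721  0.0118]
3.175837224852569 -8.09030483497443
```

View pics/w8.png

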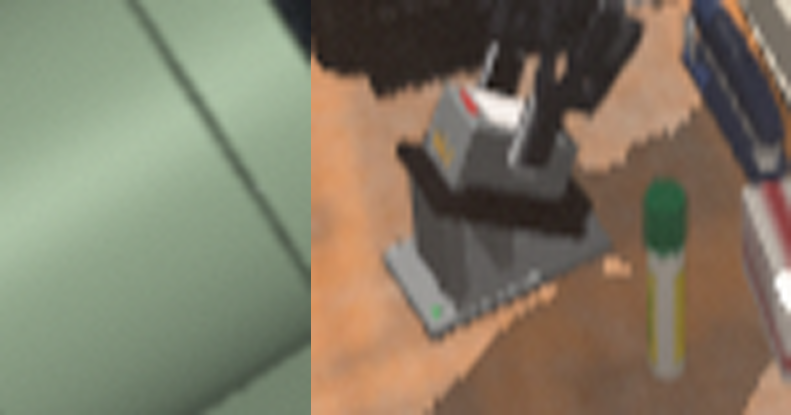

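>>> send_rows(series="0 0 0 0 0 -1 0.4;0 0 0 0 0 -2 0.4;0 0 0 0 0 -2 0.4")

```text
clock: 9.25
position: [0.3915, 0.2658, 0.0689]
tool_rot: [-1.041, -0.0, 1.769]
force: [-9.1, -3.4, 27.3]
grip_width: 0.0386
```

>>> send_rows(series="0 0 0 0 0 1.5 0.4;0 0 0 0 0 1.5 0.7;0 0 0 0 0 1.5 0.7;0 0 0 0 0 1.5 0.7;0 0 0 0 0 1.5 0.7;0 0 0 0 0 1.5 0.7;0 0 0 0 -15 1.5 0.7;0 0 0 0 -40 1.5 0.7;0 0 0 0 -75 1.5 0.7;0 0 0 0 -110 1.5 0.7;0 0 0 0 -140 1.5 0.7;0 0 0 0 -140 1.5 0.7")

```text
clock: 10.25
position: [0.4646, 0.2804, 0.1941]
tool_rot: [-1.053, -0.002, 1.767]
force: [0.9, 0.6, -0.4]
grip_width: 0.0596
```

Run:
```python
from h import *
s,p,r=state();print(s['clock'],p,s['tool_rot'],s['force'],s['grip_width'])
print(cams.get_calibration('wrist'))
a=cams.grab_frame('wrist')[:,:,::-1];b=cams.grab_frame('side')[150:210,240:330,::-1]
cv2.imwrite("pics/w9.png",a)
cv2.imwrite("pics/w9s.png",cv2.resize(b,(600,400),interpolation=cv2.INTER_CUBIC))
```

```text
10.25 [0.4646 0.2804 0.1941] [-1.0532 -0.0021  1.7668] [ 0.8946  0.6401 -0.3813] 0.05964329072201991
{'mtx': array([[343.2464,   0.    , 327.1661],
       [  0.    , 343.2464, 200.9619],
       [  0.    ,   0.    ,   1.    ]]), 'origin': array([0.4555, 0.2789, 0.351 ]), 'attitude': array([-2.9569, -0.0023,  1.7663])}
```

View pics/w9.png

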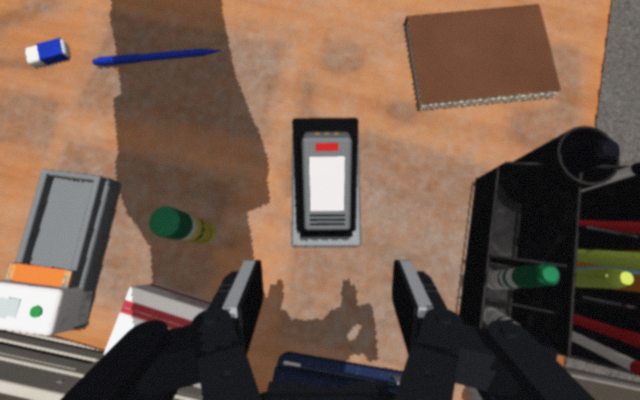

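View pics/w9s.png

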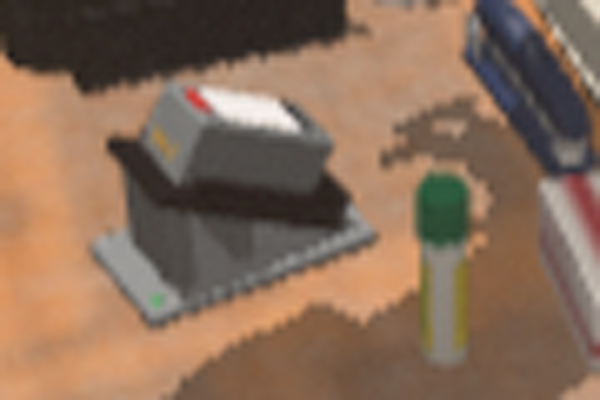

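Grey pack lies on charger_2 with its tongue end down (wrist px (327,185), symmetric in the tray). Now the blue one.

```bash
cat >> h.py <<'E'
C1=dict(H=np.array([.3865,-.277,.060]),ang=.10)
E
python3 - <<'E'
from h import *
p,r=chg(C1,0,130);print(p);plan(p,r)
E
```

```text
[ 0.457  -0.2699  0.1828]
turn [ 0.0005  0.0843 -0.0479] shift [-538.    62.1   93.3] rows>= 13.179248039951608
```

>>> send_rows(series="0 0.084 -0.048 -538 62 93 0.7;0 0.084 -0.048 -538 62 93 0.7;0 0.084 -0.048 -538 62 93 0.7;0 0.084 -0.048 -538 62 93 0.7;0 0.084 -0.048 -538 62 93 0.7;0 0.084 -0.048 -538 62 93 0.7;0 0.084 -0.048 -538 62 93 0.7;0 0.084 -0.048 -538 62 93 0.7;0 0.084 -0.048 -538 62 93 0.7;0 0.084 -0.048 -538 62 93 0.7;0 0.084 -0.048 -538 62 93 0.7;0 0.084 -0.048 -538 62 93 0.7;0 0.084 -0.048 -538 62 93 0.7;0 0.084 -0.048 -538 62 93 0.7;0 0.084 -0.048 -538 62 93 0.7;0 0.084 -0.048 -538 62 93 0.7;0 0.084 -0.048 -538 62 93 0.7;0 0.084 -0.048 -538 62 93 0.7")

```text
clock: 11.85
position: [0.4572, -0.2687, 0.1824]
tool_rot: [-1.046, -0.001, 1.673]
force: [-0.2, 0.7, 0.2]
grip_width: 0.0598
```

Run:
```python
from h import *
s,p,r=state();print(s['clock'],p,s['tool_rot'],s['force'],s['grip_width'],s['qpos'])
print(cams.get_calibration('wrist'))
a=cams.grab_frame('wrist')[:,:,::-1]
cv2.imwrite("pics/w10.png",a)
cv2.imwrite("pics/w10c.png",cv2.resize(a[100:260,270:390],(450,600),interpolation=cv2.INTER_CUBIC))
```

```text
11.85 [ 0.4572 -0.2687  0.1824] [-1.0459 -0.0006  1.6731] [-0.2125  0.6531  0.1939] 0.05979421392255174 [0.1922 0.7056 0.1716 1.5783 0.1125 1.3437 1.9715]
{'mtx': array([[343.2464,   0.    , 327.1661],
       [  0.    , 343.2464, 200.9619],
       [  0.    ,   0.    ,   1.    ]]), 'origin': array([ 0.449 , -0.2691,  0.3393]), 'attitude': array([-2.9496, -0.0007,  1.6725])}
```

View pics/w10.png

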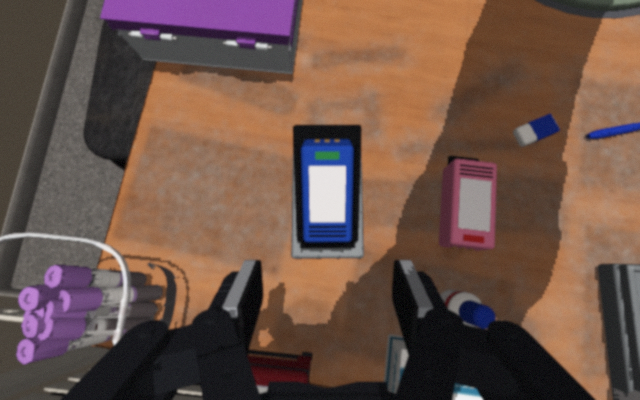

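View pics/w10c.png

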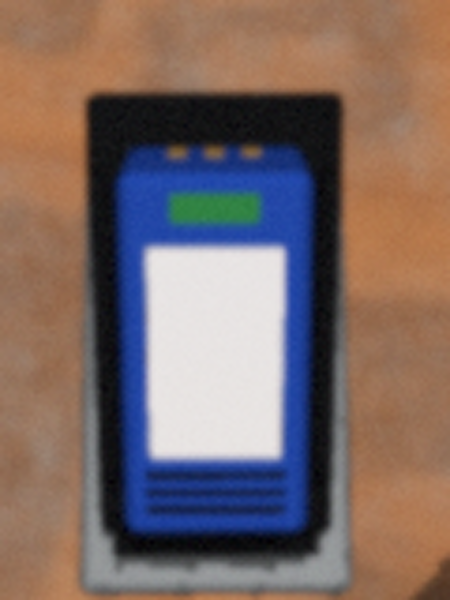

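Run:
```python
from h import *
s,p,r=state();W=cal('wrist')
a=cv2.imread('pics/w10.png');g=cv2.imread('pics/w9.png')
def lab(im,box):
    x0,y0,x1,y1=box;m=(im[y0:y1,x0:x1].min(2)>150).astype(np.uint8)
    cs,_=cv2.findContours(m,cv2.RETR_EXTERNAL,cv2.CHAIN_APPROX_NONE);c=max(cs,key=cv2.contourArea)
    q=cv2.boxPoints(cv2.minAreaRect(c))+[x0,y0];M=cv2.minAreaRect(c);return np.array(M[0])+[x0,y0],M[1],M[2]
lb=lab(a,(295,150,365,240));lg=lab(g,(295,145,365,225));print(lb,lg)
f=lambda x,y:(270+x*.2667,100+y*.2667)
fl=onz(W,*f(82,590),.004);fr=onz(W,*f(352,590),.004);print(fl,fr,np.linalg.norm(fl-fr))
e=fr-fl;ang=np.arctan2(-e[0],e[1]);print('ang',ang)
# left/right foot edges mid
# grey: wrist cal at w9
K=W[0];Wg=(K,np.array([0.4555,0.2789,0.351]),R.from_euler('xyz',[-2.9569,-.0023,1.7663]).as_matrix())
def pl(C,px,P,n):
    o,d=ray(C,*px);return o+d*((P-o)@n)/(d@n)
# grey truth
rg=R.from_euler('xyz',[-1.045,0,1.768]);n=-rg.as_matrix()[:,1]
Pg=np.array([.3914,.2658,.0689]); top=Pg+n*.0075
L=pl(Wg,lg[0],top,n);print('grey label rel TCP (tool mm)',rg.inv().apply(L-Pg)*1000)
# blue with H guess
u=np.array([np.cos(ang),np.sin(ang),0])
F=(fl+fr)/2-u*.062;F[2]=0;print('foot ctr',F)
for uh in (.0075,.0085):
    H=F+u*uh+[0,0,.06]
    rb=toolR(np.pi/2+ang,np.pi/6);n=-rb.as_matrix()[:,1]
    L=pl(W,lb[0],H+n*.018,n);print(uh,H,'label rel H (tool)',rb.inv().apply(L-H)*1000)
```

```text
(array([327. , 193.5]), (55.0, 36.0), 90.0) (array([326.5, 183. ]), (56.0, 37.0), 90.0)
[ 0.4428 -0.3039  0.004 ] [ 0.4358 -0.2348  0.004 ] 0.06946441095416843
ang 0.10169432293154552
grey label rel TCP (tool mm) [ 0.4829 -7.5     4.9724]
foot ctr [ 0.3776 -0.2756  0.    ]
0.0075 [ 0.3851 -0.2749  0.06  ] label rel H (tool) [ -0.846  -18.       2.0399]
0.0085 [ 0.3861 -0.2748  0.06  ] label rel H (tool) [ -0.846  -18.       3.0661]
```

```bash
sed -i 's/^C1=.*/C1=dict(H=np.array([.3857,-.2758,.060]),ang=.1017)/' h.py
python3 - <<'E'
from h import *
for nn in (40,0):
    p,r=chg(C1,0,nn,h=12.5);print(p);plan(p,r)
E
```

```text
[ 0.4118 -0.2731  0.1055]
turn [-0.0012  0.0007  0.0001] shift [ 0.3 89.5  0.9] rows>= 2.146785175656535
[ 0.3919 -0.2752  0.0708]
turn [-0.0012  0.0007  0.0001] shift [  0.3 129.5   0.9] rows>= 3.105971358290984
```

>>> send_rows(series="0 0 0 0.3 30 0.9 0.7;0 0 0 0.3 60 0.9 0.7;0 0 0 0.3 85 0.9 0.7;0 0 0 0.3 105 0.9 0.7;0 0 0 0.3 105 0.9 0.7")

```text
clock: 12.32
position: [0.4013, -0.2741, 0.0901]
tool_rot: [-1.042, -0.002, 1.671]
force: [-0.2, 0.2, -0.2]
grip_width: 0.0598
```

Run:
```python
from h import *
s,p,r=state();print(s['clock'],p,s['tool_rot'],s['force'],s['grip_width'])
a=cams.grab_frame('wrist')[:,:,::-1]
cv2.imwrite("pics/w11.png",a)
p,r=chg(C1,0,0,h=12.5);plan(p,r)
```

```text
12.3167 [ 0.4013 -0.2741  0.0901] [-1.0418 -0.0017  1.6714] [-0.1985  0.2408 -0.1954] 0.05979071355480706
turn [-0.0034 -0.0002  0.0012] shift [ 0.2 23.7 -0.8] rows>= 0.5682478652751002
```

View pics/w11.png

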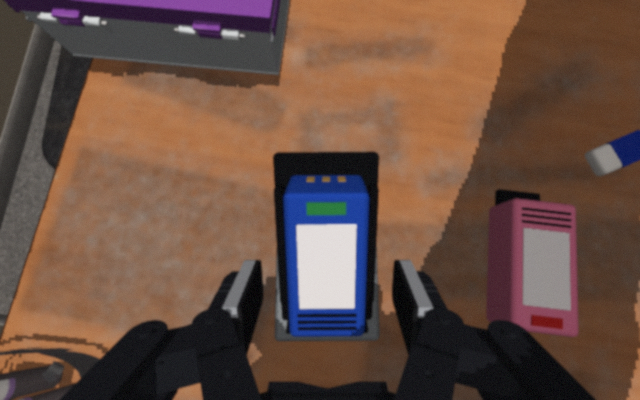

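Blue pack (327,260) centred between jaws (260..395). Descend and grip.

>>> send_rows(series="0 0 0 0.2 12 -0.8 0.7;0 0 0 0.2 20 -0.8 0.7;0 0 0 0.2 23.5 -0.8 0.7;0 0 0 0.2 23.5 -0.8 0.7;0 0 0 0.2 23.5 -0.8 0.7")

```text
clock: 12.78
position: [0.3934, -0.2759, 0.072]
tool_rot: [-1.047, 0.0, 1.672]
force: [-1.0, -0.3, 0.4]
grip_width: 0.0601
```

>>> send_rows(series="0 0 0 0 0 0 0.4;0 0 0 0 0 0 0.4;0 0 0 0 0 0 0.4;0 0 0 0 0 0 0.4;0 0 0 0 0 0 0.4;0 0 0 0 0 0 0.4")

```text
clock: 13.28
position: [0.3936, -0.276, 0.0722]
tool_rot: [-1.047, 0.001, 1.672]
force: [1.6, 0.3, 7.9]
grip_width: 0.0388
```

Run:
```python
from h import *
s,p,r=state();print(s['clock'],p,s['tool_rot'],s['force'],s['grip_width'])
a=cams.grab_frame('wrist')[:,:,::-1]
cv2.imwrite("pics/w12.png",a)
def lab(im,box):
    x0,y0,x1,y1=box;m=(im[y0:y1,x0:x1].min(2)>115).astype(np.uint8)
    cs,_=cv2.findContours(m,cv2.RETR_EXTERNAL,cv2.CHAIN_APPROX_NONE);c=max(cs,key=cv2.contourArea)
    M=cv2.minAreaRect(c);return np.array(M[0])+[x0,y0],M[1],M[2]
for n in ('w12','w3','w5'):print(n,lab(cv2.imread(f'pics/{n}.png'),(285,150,370,345)))
```

```text
13.2833 [ 0.3936 -0.276   0.0722] [-1.0474  0.0007  1.6716] [1.5818 0.3335 7.8923] 0.038752009060013304
w12 (array([327. , 284.5]), (93.0, 68.0), 90.0)
w3 (array([326.5, 287. ]), (94.0, 69.0), 90.0)
w5 (array([327., 270.]), (128.0, 84.0), 90.0)
```

View pics/w12.png

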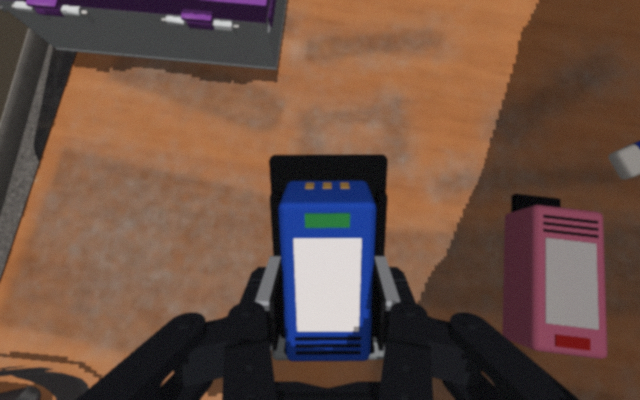

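```bash
cat >> h.py <<'E'
PH=np.array([.4668,.0249,.0528]);PA=.063
def pr(theta_deg,d,eps,h=12.8,dx=-2.):
    t=np.radians(theta_deg);q=(swing(t,d,eps,dx,h)-swing(0,11.5,0,dx,h))/1000
    X=-np.array([np.cos(PA),np.sin(PA),0])
    return PH+X*q[0]+np.array([0,0,q[1]]),toolR(np.pi/2+PA,t)
E
python3 - <<'E'
from h import *
s,p,r=state()
lift=p+r.apply([0,-.06,0])+[0,0,.07];print(lift);plan(lift,r)
p,r=pr(30,-12,110);print(p);plan(p,r)
E
```

```text
[ 0.4234 -0.2729  0.1942]
turn [0. 0. 0.] shift [  -0.  -120.6   35. ] rows>= 3.0119647498924067
[0.4655 0.0248 0.1842]
turn [ 0.0001  0.0324 -0.0195] shift [ 292.  -148.1  -32.2] rows>= 7.8883972163087455
```

>>> send_rows(series="0 0 0 0 -10 0 0.4;0 0 0 0 -30 0 0.4;0 0 0 0 -60 0 0.4;0 0 0 0 -90 17 0.4;0 0 0 0 -120 35 0.4;0 0.005 0 30 -125 28 0.4;0 0.01 0 65 -130 20 0.4;0 0.015 -0.01 100 -135 10 0.4;0 0.02 -0.01 140 -140 0 0.4;0 0.025 -0.015 180 -144 -10 0.4;0 0.03 -0.018 220 -148 -20 0.4;0 0.032 -0.02 260 -148 -30 0.4;0 0.032 -0.02 285 -148 -32 0.4;0 0.032 -0.02 292 -148 -32 0.4;0 0.032 -0.02 292 -148 -32 0.4;0 0.032 -0.02 292 -148 -32 0.4")

```text
clock: 14.67
position: [0.4651, 0.0242, 0.184]
tool_rot: [-1.047, -0.001, 1.634]
force: [-0.3, -1.1, -0.5]
grip_width: 0.0388
```

Run:
```python
from h import *
s,p,r=state();print(s['clock'],p,s['tool_rot'],s['force'],s['grip_width'])
print(cams.get_calibration('wrist'))
a=cams.grab_frame('wrist')[:,:,::-1];b=cams.grab_frame('side')[150:270,270:420,::-1]
cv2.imwrite("pics/w13.png",np.vstack([cv2.resize(a,(480,300)),cv2.resize(b,(480,300),interpolation=cv2.INTER_CUBIC)]))
for a in [(30,-12,30),(30,-8,8),(30,-8,2)]:
    p,r=pr(*a);plan(p,r)
```

```text
14.6667 [0.4651 0.0242 0.184 ] [-1.0467 -0.0005  1.6339] [-0.3267 -1.1065 -0.4643] 0.0387600972864496
{'mtx': array([[343.2464,   0.    , 327.1661],
       [  0.    , 343.2464, 200.9619],
       [  0.    ,   0.    ,   1.    ]]), 'origin': array([0.4568, 0.0241, 0.3409]), 'attitude': array([-2.9504, -0.0005,  1.6333])}
turn [-0.0005 -0.0015  0.0011] shift [  1.4  68.7 -40.4] rows>= 1.9118813961476144
turn [-0.0005 -0.0015  0.0011] shift [  1.4  85.8 -54.8] rows>= 2.441773883077333
turn [-0.0005 -0.0015  0.0011] shift [  1.4  91.  -57.8] rows>= 2.585509747089359
```

View pics/w13.png

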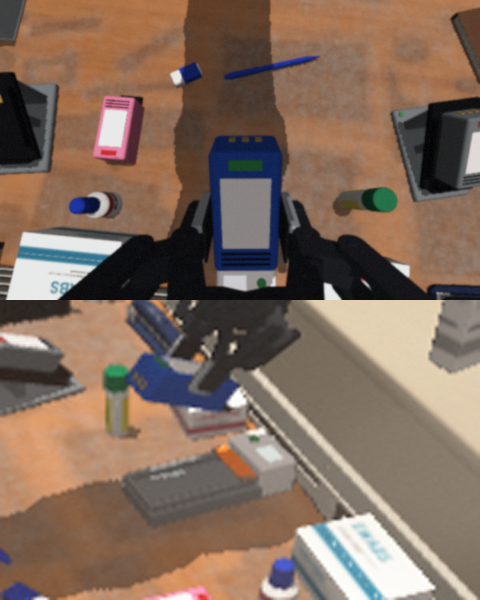

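Blue pack held tongue-low above the empty bay; grey still on charger_2. Lower to just before the lip.

>>> send_rows(series="0 0 0 0.5 30 -18 0.4;0 0 0 1 55 -32 0.4;0 0 0 1.2 69 -40 0.4;0 -0.001 0.001 1.2 78 -48 0.4;0 -0.001 0.001 1.2 86 -55 0.4;0 -0.001 0.001 1.2 86 -55 0.4;0 -0.001 0.001 1.2 86 -55 0.4")

```text
clock: 15.35
position: [0.4697, 0.026, 0.0818]
tool_rot: [-1.046, -0.0, 1.634]
force: [-0.3, 0.8, 0.2]
grip_width: 0.0383
```

Run:
```python
from h import *
s,p,r=state();print(s['clock'],p,s['tool_rot'],s['force'],s['grip_width'])
a=cams.grab_frame('wrist')[150:400,200:450,::-1];b=cams.grab_frame('side')[190:260,290:380,::-1]
cv2.imwrite("pics/w14.png",np.hstack([cv2.resize(a,(400,400)),cv2.resize(b,(400,400)[:2] and (400,311),interpolation=cv2.INTER_CUBIC) if 0 else cv2.resize(b,(400,400),interpolation=cv2.INTER_CUBIC)]))
for a in [(30,-8,2),(30,4.5,2)]:
    p,r=pr(*a);plan(p,r)
```

```text
15.35 [0.4697 0.026  0.0818] [-1.0464 -0.0005  1.6344] [-0.321   0.8333  0.2043] 0.03833922074265659
turn [0.0003 0.0011 0.0001] shift [-1.2  5.6 -2.8] rows>= 0.15165825564297913
turn [0.0003 0.0011 0.0001] shift [ -1.2  -0.7 -13.6] rows>= 0.32731713448623706
```

View pics/w14.png

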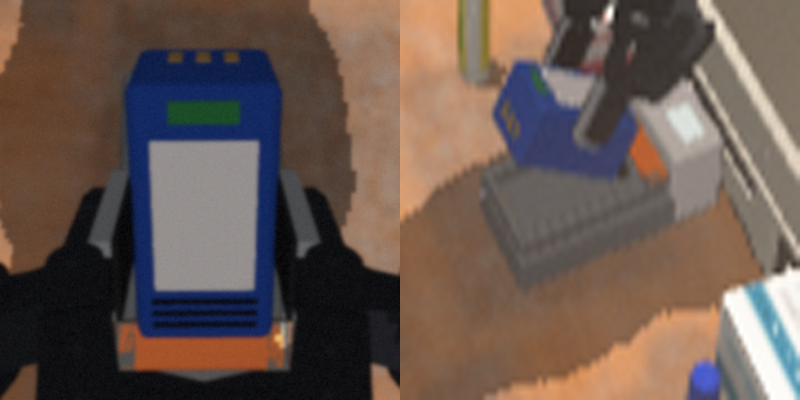

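>>> send_rows(series="0 0 0 -0.5 3 -1.5 0.4;0 0 0 -0.5 5.6 -2.8 0.4;0 0 0 -0.5 5.6 -2.8 0.4")

```text
clock: 15.7
position: [0.4689, 0.0258, 0.0754]
tool_rot: [-1.046, -0.001, 1.635]
force: [0.4, -0.9, 6.4]
grip_width: 0.0386
```

>>> send_rows(series="0 0 0 0 0.9 -0.5 0.4;0 0 0 0 1.7 -1 0.4;0 0 0 0 1.7 -1 0.4")

```text
clock: 15.95
position: [0.4684, 0.0258, 0.0745]
tool_rot: [-1.045, -0.001, 1.635]
force: [-5.4, 0.4, 22.7]
grip_width: 0.0385
```

>>> send_rows(series="0 0 0 0 -2 1.2 0.4;0 0 0 0 -3.5 -1.4 0.4;0 0 0 0 -5 -4 0.4;0 0 0 0 -6.5 -6.6 0.4;0 0 0 0 -6.5 -6.6 0.4")

```text
clock: 16.37
position: [0.4785, 0.0265, 0.0755]
tool_rot: [-1.046, -0.001, 1.635]
force: [1.0, -0.8, 1.8]
grip_width: 0.0387
```

Run:
```python
from h import *
s,p,r=state();print(s['clock'],p,s['tool_rot'],s['force'],s['moment'],s['grip_width'])
for d in (0,4.5):
    q,_=pr(30,d,2);print(q)
```

```text
16.3667 [0.4785 0.0265 0.0755] [-1.0464 -0.0006  1.635 ] [ 1.0473 -0.7988  1.8472] [ 0.0292 -0.5484  0.0184] 0.038730188504770356
[0.4775 0.0256 0.0762]
[0.482  0.0259 0.0762]
```

>>> send_rows(series="0 0 0 -0.4 -0.8 -1.3 0.4;0 0 0 -0.4 -1.5 -2.6 0.4;0 0 0 -0.4 -1.5 -2.6 0.4")

```text
clock: 16.62
position: [0.4811, 0.0262, 0.0756]
tool_rot: [-1.046, -0.001, 1.635]
force: [-1.7, -0.4, 2.1]
grip_width: 0.0386
```

>>> send_rows(series="0 0 0 0 -0.4 -0.7 0.4;0 0 0 0 -0.8 -1.3 0.4;0 0 0 0 -0.8 -1.3 0.4")

```text
clock: 16.87
position: [0.4826, 0.0263, 0.0756]
tool_rot: [-1.046, -0.001, 1.635]
force: [-1.7, -0.5, 0.6]
grip_width: 0.0383
```

>>> send_rows(series="0 0 0 0 -0.4 -0.7 0.4;0 0 0 0 -0.8 -1.3 0.4;0 0 0 0 -0.8 -1.3 0.4")

```text
clock: 17.12
position: [0.4834, 0.0264, 0.0757]
tool_rot: [-1.045, -0.001, 1.635]
force: [-5.5, -0.8, 3.6]
grip_width: 0.0382
```

>>> send_rows(series="0 0 0 0 -0.4 -0.7 0.4;0 0 0 0 -0.8 -1.3 0.4;0 0 0 0 -0.8 -1.3 0.4")

```text
clock: 17.37
position: [0.4839, 0.0264, 0.0759]
tool_rot: [-1.042, -0.001, 1.635]
force: [-11.4, -0.1, 7.5]
grip_width: 0.0387
```

Run:
```python
from h import *
st=(np.array([.4855,.0264,.0757]),R.from_euler('xyz',[-1.046,-.001,1.635]))
for th,d,e in [(30,4.6,2.8),(25,5.6,2.8),(20,6.6,2.6),(15,7.6,2.6),(10,8.8,2.5)]:
    p,r=pr(th,d,e);p=p+[0,.0008,0]; print(th,p);plan(p,r,st)
```

```text
30 [0.4821 0.0267 0.077 ]
turn [-0.0012  0.0015  0.0003] shift [0.5 0.6 3.6] rows>= 0.08724820215885781
25 [0.4787 0.0264 0.0743]
turn [-0.0885  0.0015  0.0003] shift [0.5 4.7 5.2] rows>= 0.7080225625580218
20 [0.4755 0.0262 0.071 ]
turn [-0.1757  0.0015  0.0004] shift [0.5 9.1 6.3] rows>= 1.4062915205643478
15 [0.4726 0.0261 0.0676]
turn [-0.263   0.0015  0.0005] shift [ 0.5 13.5  7.1] rows>= 2.1045969716861843
10 [0.4702 0.0259 0.0637]
turn [-0.3503  0.0015  0.0005] shift [ 0.5 18.1  7.2] rows>= 2.802911640701993
```

>>> send_rows(series="0 0 0 0 0.6 3.6 0.4;0 0 0 0 0.6 3.6 0.4;-0.044 0 0 0 2.6 4.4 0.4;-0.0885 0 0 0 4.7 5.2 0.4;-0.132 0 0 0 6.9 5.8 0.4;-0.1757 0 0 0 9.1 6.3 0.4;-0.22 0 0 0 11.3 6.7 0.4;-0.263 0 0 0 13.5 7.1 0.4;-0.263 0 0 0 13.5 7.1 0.4")

```text
clock: 18.12
position: [0.4721, 0.0256, 0.0679]
tool_rot: [-1.312, -0.001, 1.635]
force: [0.8, 0.3, -1.3]
grip_width: 0.0384
```

Run:
```python
from h import *
s,p,r=state();print(s['clock'],p,s['tool_rot'],s['force'],s['moment'],s['grip_width'])
for th,d,e in [(15,7.6,2.6),(10,8.8,2.5),(7,9.6,2.3),(3,10.8,2),(0,11.5,2)]:
    q,r=pr(th,d,e);q[1]=p[1]-.0003; print(th,q);plan(q,r)
```

```text
18.1167 [0.4721 0.0256 0.0679] [-1.3117 -0.0006  1.635 ] [ 0.8095  0.2563 -1.3172] [ 0.017  -0.3942  0.0272] 0.03839576868194991
15 [0.4726 0.0253 0.0676]
turn [0.0027 0.0013 0.0003] shift [-0.3  0.3 -0.5] rows>= 0.024289755170952047
10 [0.4702 0.0253 0.0637]
turn [-0.0845  0.0013  0.0004] shift [-0.2  4.6  0.8] rows>= 0.6765350314642781
7 [0.469  0.0253 0.0611]
turn [-0.1369  0.0013  0.0004] shift [-0.1  7.4  1.2] rows>= 1.0954978581815267
3 [0.4678 0.0253 0.0574]
turn [-0.2067  0.0012  0.0004] shift [-0.  11.3  1.5] rows>= 1.6541398274488968
0 [0.4668 0.0253 0.0548]
turn [-0.2591  0.0012  0.0005] shift [ 0.  14.1  1.8] rows>= 2.0731273905285823
```

Free of contact so far; continue to 3°, then level.

>>> send_rows(series="-0.042 0 0 0 2.3 0.4 0.4;-0.0845 0 0 0 4.6 0.8 0.4;-0.1369 0.001 0 0 7.4 1.2 0.4;-0.172 0.001 0 0 9.4 1.4 0.4;-0.2067 0.001 0 0 11.3 1.5 0.4;-0.2067 0.001 0 0 11.3 1.5 0.4")

```text
clock: 18.62
position: [0.4677, 0.0254, 0.057]
tool_rot: [-1.516, -0.0, 1.634]
force: [0.7, -0.4, -1.2]
grip_width: 0.0385
```

>>> send_rows(series="-0.026 0 0 0 1.4 0.1 0.4;-0.052 0 0 0 2.8 0.2 0.4;-0.052 0 0 0 2.8 0.2 0.4")

```text
clock: 18.87
position: [0.4672, 0.0253, 0.054]
tool_rot: [-1.566, -0.0, 1.634]
force: [-7.1, -2.5, 0.7]
grip_width: 0.0387
```

>>> send_rows(series="0 0 0 0 0 1.2 0.4;-0.004 0 0 0 0.7 1.2 0.4;-0.004 0 0 0 1.4 1.2 0.4;-0.004 0 0 0 1.4 1.2 0.4")

```text
clock: 19.2
position: [0.4672, 0.0254, 0.0536]
tool_rot: [-1.572, -0.001, 1.634]
force: [-7.1, -0.8, 20.4]
grip_width: 0.0383
```

Run:
```python
from h import *
s,p,r=state();print(s['clock'],p,s['tool_rot'],s['force'],s['moment'],s['grip_width'])
a=cams.grab_frame('wrist')[120:400,190:460,::-1];b=cams.grab_frame('side')[190:260,290:380,::-1]
cv2.imwrite("pics/w15.png",np.hstack([cv2.resize(a,(400,415)),cv2.resize(b,(400,415),interpolation=cv2.INTER_CUBIC)]))
```

```text
19.2 [0.4672 0.0254 0.0536] [-1.5719 -0.0006  1.634 ] [-7.0887 -0.8247 20.4434] [0.0457 1.6713 0.0639] 0.03825034778537861
```

View pics/w15.png

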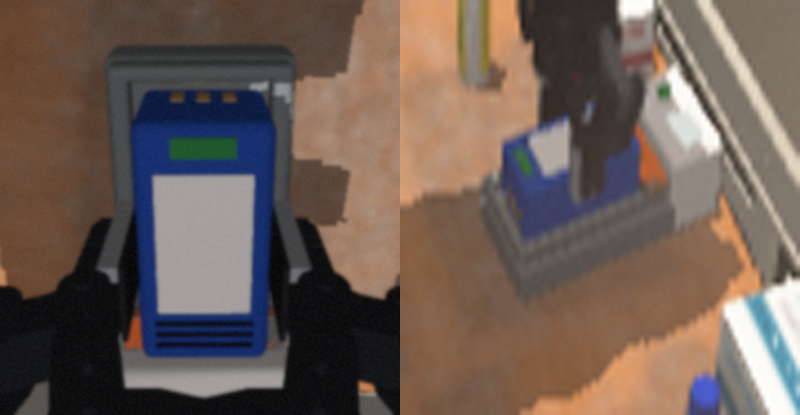

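Blue pack lies level in the bay with floor contact. Relax the load, release, retreat straight up.

>>> send_rows(series="0.001 0 0 0 -1.2 1 0.4;0.001 0 0 0 -1.2 1 0.4;0.001 0 0 0 -1.2 1 0.4")

```text
clock: 19.55
position: [0.4663, 0.0254, 0.0541]
tool_rot: [-1.571, -0.001, 1.634]
force: [-0.5, 0.2, -1.8]
grip_width: 0.0385
```

>>> send_rows(series="0 0 0 0 0 0 0.5;0 0 0 0 0 0 0.65;0 0 0 0 0 0 0.7;0 0 0 0 0 0 0.7;0 0 0 0 0 0 0.7;0 0 0 0 0 0 0.7;0 0 0 0 -15 0 0.7;0 0 0 0 -40 0 0.7;0 0 0 0 -75 0 0.7;0 0 0 0 -110 0 0.7;0 0 0 0 -150 0 0.7;0 0 0 0 -150 0 0.7;0 0 0 0 -150 0 0.7")

```text
clock: 20.63
position: [0.4666, 0.0254, 0.206]
tool_rot: [-1.575, -0.001, 1.634]
force: [-1.0, 1.1, -1.5]
grip_width: 0.0599
```

Run:
```python
from h import *
s,p,r=state();print(s['clock'],p,s['tool_rot'],s['force'],s['grip_width'])
W=cal('wrist')
a=cams.grab_frame('wrist')[:,:,::-1];b=cams.grab_frame('side')[150:270,230:400,::-1]
cv2.imwrite("pics/w16.png",a)
cv2.imwrite("pics/w16c.png",np.hstack([cv2.resize(a[120:280,265:385],(390,520),interpolation=cv2.INTER_CUBIC),cv2.resize(b,(400,282),interpolation=cv2.INTER_CUBIC) if 0 else cv2.resize(b,(400,520),interpolation=cv2.INTER_CUBIC)]))
```

```text
20.6333 [0.4666 0.0254 0.206 ] [-1.5751 -0.0011  1.6341] [-1.0112  1.0798 -1.5183] 0.05990613041612823
```

View pics/w16.png

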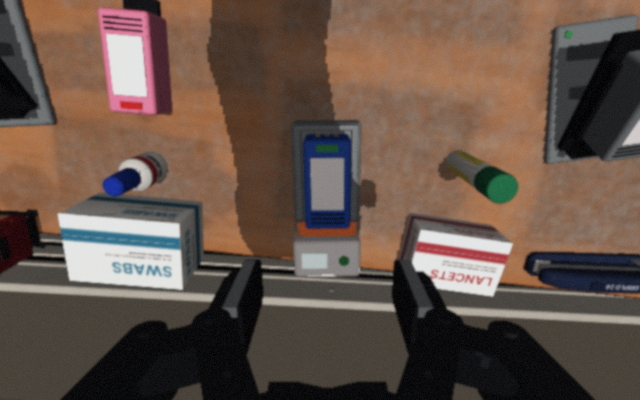

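View pics/w16c.png

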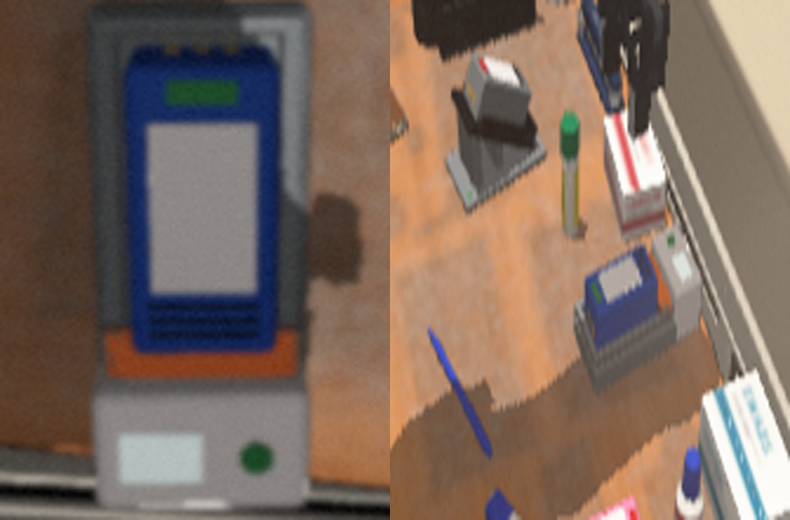

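Run:
```python
from h import *
W=cal('wrist');f=lambda x,y:(265+x*120/390,120+y*160/520)
lab=[onz(W,*f(*q),.058)[:2] for q in [(147,124),(257,124),(148,296),(257,296)]]
lip=[onz(W,*f(*q),.037)[:2] for q in [(105,330),(297,330)]]
pk=[onz(W,*f(*q),.058)[:2] for q in [(128,68),(278,68),(135,352),(275,352)]]
w=[onz(W,*f(*q),.032)[:2] for q in [(90,15),(308,15)]]
print(np.mean(lab,0),np.mean(lip,0),np.mean(pk,0),np.mean(w,0))
W1=(W[0],np.array([.3743,.019,.3526]),R.from_euler('xyz',[2.8088,-.0003,1.6324]).as_matrix())
g=lambda x,y:(280+x/5,120+y/5)
lab=[onz(W1,*g(*q),.058)[:2] for q in [(155,212),(322,210),(160,462),(318,462)]]
lip=[onz(W1,*g(*q),.037)[:2] for q in [(98,515),(388,515)]]
w=[onz(W1,*g(*q),.032)[:2] for q in [(80,50),(400,50)]]
print('grey',np.mean(lab,0),np.mean(lip,0),np.mean(w,0))
```

```text
[0.462  0.0256] [0.5036 0.0279] [0.463  0.0261] [0.4148 0.0218]
grey [0.4636 0.0251] [0.5062 0.0287] [0.4157 0.0224]
```

Run:
```python
from workcell import bot
print(bot.job_done())
```

```text
the job is handed in; nothing more can be done
None
```

I swung the grey pack out of the printer and laid it on charger_2. The blue pack from charger_1 is hooked under the orange lip, swung down level and released. I handed the job in at about 20.7 s of the 67 s allowed; no verdict was reported.

**Blue pack:** At 30° tilt I felt the floor and then the lip by force. The tongue tip was about 5 mm past the lip's edge before the swing. After release the camera shows the pack flat in the bay. Its label is about 1 mm nearer the lip than the grey pack's was at the start, so it should be well within the 5 mm limit.

**Grey pack:** I slid it down the tray until the stop pushed back, then let go. The pictures after release show it centred in the tray, lying along the slope.

**Bystanders:** In the last wrist and side pictures the things in view looked unmoved. I did not measure their positions.

**What disagreed or went less well:**
- Lowering the grey pack onto charger_2 gave 67 N at the wrist for a moment, because charger home was about 8 mm further down-slope than I first assumed. That is under the 120 N wrist limit, and I backed off at once.
- The top camera read about 3.5 mm lower in y than the wrist camera, so I relied on the wrist camera and on touch.
- While seating the blue pack, a sideways force of about 7 N showed it against the lip side. I eased back about 1 mm before letting go.

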